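# Key a trimming bat onto a banding wheel

## Task

Seat the loose wooden bat on the potter's wheel: turn it by pushing sideways with a fingertip, for instance on one of its black posts, until the notch in its rim stands over the steel lug on the wheel head, then press down on the steel boss at its centre until the bat is fully home, flat on the head with the lug in the notch. Only push and press: do not lift the bat or take it off its spindle, leave the cup, the wooden rib and the terracotta ring beside the wheel where they are, and finish clear of everything.

Things in the scene. Friction and masses are not known exactly. Their poses are not given: they have to be found in the camera images.
- wheel: Potter's banding wheel: grey foot, round aluminium head 200 mm across, its flat top 75 mm above the table. Fixed, head locked. Origin: on its axis at table level; z up; x points from the axis towards the lug. A steel spindle 14 mm thick stands 17 mm up from the head's centre, hidden in the bat's underside.
- axle (a point): Centre of the wheel head's top face (on the axis, 75 mm above the table).
- lug (a point): Point on top of the fixed steel lug (the key), 68 mm from the axis: a tongue 12 mm wide, 8 mm high, its top edges bevelled, 63 to 79 mm from the axis, partly beneath the bat's rim; then a stub 12 mm wide, 20 mm high, 79 to 93 mm from the axis, seen from above just outside the rim.
- bat: Loose dark wooden disc 150 mm across, 16 mm thick, about 0.4 kg, with one rim notch, centre boss and three posts. Origin: centre of its underside; z up; x points to the notch. It turns endlessly either way on the spindle (1 mm play); a newton or two on a post turns it and it stays put. Its underside starts 10 mm above the head (2 mm above the tongue); seated it lies on the head.
- notch (a point): Middle of the notch at the bat's top face, 68 mm from the bat's centre. The notch is 18 mm wide, cut right through the thickness, open to the rim, 17 mm deep from the rim (58 to 75 mm from the centre).
- boss (a point): Centre of the flat top of the bat's boss, a steel disc 36 mm across, 8 mm above the bat's top face, 24 mm above its underside: the place to press down.
- collar (a joint): Friction collar (74 mm across, round the spindle) that carries the bat: 0 raised as at the start, 0.010 m fully down, bat seated. No spring: it stays where it is left; about 5 to 7 N on the boss slides it down to a hard stop. If the notch is not over the lug, the bat lands on the tongue after 2 mm.
- post0 (a point): Centre of the top of a rubber post fixed on the bat, 16 mm thick, 30 mm high above the bat's top face, 58 mm from the bat's centre, 60 degrees counter-clockwise (seen from above) from the notch. Push it sideways to turn the bat.
- post1 (a point): Centre of the top of a rubber post fixed on the bat, 16 mm thick, 30 mm high above the bat's top face, 58 mm from the bat's centre, 180 degrees counter-clockwise (seen from above) from the notch. Push it sideways to turn the bat.
- post2 (a point): Centre of the top of a rubber post fixed on the bat, 16 mm thick, 30 mm high above the bat's top face, 58 mm from the bat's centre, 300 degrees counter-clockwise (seen from above) from the notch. Push it sideways to turn the bat.
- cup: White cup, 68 mm across, 75 mm high, near the wheel; leave alone. Origin: centre of its underside.
- rib: Thin wooden rib 90 x 45 x 7 mm lying near the wheel; leave alone. Origin: centre of its underside.
- chuck: Terracotta ring 60 mm across, 40 mm high, near the wheel; leave alone. Origin: centre of its underside.
Things that resemble listed ones, but are neither listed nor needed, are in the scene too. Of the things that look like the bat, the middle-sized one is meant.

How it is judged (in metres and radians):
On the way, in this order (a step that is already met when the one before it is completed fails the run):
1. the bat is turned until its notch stands over the lug, the bat still raised (horizontal distance between notch and lug below 0.009 m and z of bat in the frame of wheel above 0.0775 m), for 0.02 s.
2. the bat is pressed home with the lug in its notch (horizontal distance between notch and lug below 0.007 m and z of bat in the frame of wheel below 0.077 m and angle between bat's own z axis and vertical below 0.03 rad), for 0.2 s.
At the end, for the whole second after the job is handed in: The bat lies flat (within 0.03 rad) with its underside within 2 mm of the wheel head, the notch's middle within 7 mm of the lug, the collar down at least 8 mm, and the bat at rest (all of step 2 and value of joint collar above 0.008 m and linear speed of bat below 0.02 m/s and angular speed of bat below 0.1 rad/s); the robot touches nothing.
It fails at once if the bat is lifted more than 8 mm above its starting height (z of bat in the frame of wheel above 0.093 m).
It fails at once if the bat is tipped by more than 0.35 rad (angle between bat's own z axis and vertical above 0.35 rad).
It fails at once if the bat is taken off its spindle (more than 15 mm off the axis) (horizontal distance between bat and wheel above 0.015 m).
It fails at once if the cup, the rib or the ring beside the wheel is moved by more than 30 mm (distance of any of cup, rib, chuck from where it was at the start of the episode above 0.03 m).
It also fails if it takes over 48 s, if anything falls off the work surface, if the arm or the gripper's body presses on something with over 40 N, if the wrist force passes 120 N, or if a joint passes its speed limit or range.

## Robot

A 7-joint arm with a two-finger parallel gripper is mounted at the origin on the work surface. World frame = base frame: x ahead of the robot, y to its left, z up, the work surface at z = 0. Lengths are in m, angles in degrees, forces in N, time in s.
With the tool pointing down it reaches from about 0.4 to 0.9 m from the base axis. Payload 5.5 kg.
Tool frame: the origin (TCP) lies at the very end of the fingers, on their centre line; the grasp point (between the pads) lies 19 mm behind it (grip_depth is the z of the grasp point in the tool frame, in m); z points along the fingers, y is the direction in which the jaws open and shut (so a half turn about z gives the same grasp; the last joint's range is limited). The gripper opens to 85 mm and grips with 20 to 120 N. Pads are 22 mm wide; open, the fingers measure 114 mm over their backs; the gripper's body (76 mm by 85 mm) begins 54 mm behind the grasp point. The pads swing forward as they close: fully open they stand 13 mm farther back than shut.
Start: joints at [78.679, 28.699, -24.465, 88.831, 12.651, 65.22, -12.049], TCP at [0.289, -0.582, 0.231] pointing down, gripper open.
Joint ranges: [-164.97, 164.97], [-17.58, 116.51], [-87.97, 89.64], [11.32, 138.91], [-80.73, 260.73], [10.89, 115.49], [-147.41, 147.41]. Speed limits (degrees/s): [147.25, 147.25, 180, 180, 180, 180, 180].

## Interface

Orientations are given as [roll, pitch, yaw] about the fixed x, y, z axes, in that order (R = Rz(yaw) Ry(pitch) Rx(roll)).
In Python, from bench import * gives the robot as it stands. The module is installed in compiled form; this text tells all that it offers.
- The arm moves only by the tool arm_command, never from a script. Its arguments are lists of equal length, an entry for each row: "translation": the shift along the tool's x, y, z in cm, a list of three; "delta_rot": the turn, a rotation vector about the tool's x, y, z in rad, a list of three; "fingers": the finger opening in cm, from 0 to 8.54. A call has 1 to 10 rows; each row is the pose to reach, as a shift and turn from the pose measured when the call began, along the tool's axes at that moment; what a row does not reach only later rows make up. A row lasts 1/12 s, in which the tool goes at most 41.7 mm and 7.16 degrees, less where a joint would pass 70% of its speed; a pose out of reach is approached as far as the arm can. A call with a gripper value outside its range is refused whole. The fingers move at their own pace and stop on an object; the grip force is fixed at half the most. Time passes only in rows, so rows that repeat a pose let the fingers close. It gives the time, the measured TCP pose, the force and the opening at its end, in the units of the state.
- sense(): the state, without advancing time (a new reading comes with each control period).
- grab_frame(name): name is "scene" or "top" or "wrist"; returns a dict with "color" (384x512x3 uint8, blue, green, red), "K" (3x3 intrinsics, pixels), "world_from_camera" (4x4, takes a point from camera to world coordinates). Camera axes: x right, y down, z forward; pixel columns grow to the right and rows downward; lengths in m; the calibration is good to about 2 mm. A picture is of the moment at which its call begins. There is no depth.
- hand_in(): hands the job in, once; it reports no verdict.
The state is a dict: "clock": time; "joints": joint angles; "joint_velocities": joint speeds; "joint_torque": joint torques, N m; "tcp_pos": TCP position; "ee_rot": TCP orientation; "wrist_force": force on the tool from outside, world axes, zero at the start; "torque": the same for the moment, N m; "finger_gap": opening from 0.0 (shut) to 1.0 (fully open).
Only numpy, scipy, OpenCV 4.12 (cv2) and the standard library are available. Lean on these libraries where they do the work, as an engineer would, in place of code of your own. Each camera call takes 0.05 s, during which the arm holds its last target. There are 200 camera calls.

## Working session

There is one attempt and no reset: what is moved stays moved. The work goes in short steps, Python scripts to look and compute and a tool call to move; the robot and the scene stay as the last step left them, time stands still between calls to the robot, and variables do not carry over. Pictures are saved under pics/ and viewed, about 8 in all and at most 12, crops included, and the job is handed in when it is done.

Besides the shell and the picture viewer there is one more tool, called by a JSON object that holds its "name" and its "arguments", one argument or row to a line. arm_command: Moves the arm, as the interface text tells. Its arguments: {"type":"object","properties":{"translation":{"type":"array","items":{"type":"array","items":{"type":"number"}}},"delta_rot":{"type":"array","items":{"type":"array","items":{"type":"number"}}},"fingers":{"type":"array","items":{"type":"number"}}},"required":["translation","delta_rot","fingers"]}

```bash
mkdir -p pics
cat > h.py <<'E'
from bench import *
import numpy as np, cv2
def shot(n,f):
    d=grab_frame(n); cv2.imwrite('pics/'+f,d['color']); np.savez('pics/'+f[:-4]+'.npz',**d); return d
def proj(d,P):
    T=np.linalg.inv(d['world_from_camera']); p=T[:3,:3]@np.asarray(P,float).T+T[:3,3:4]; q=d['K']@p; return (q[:2]/q[2]).T
def ray(d,uv,z):
    uv=np.atleast_2d(np.asarray(uv,float)); M=d['world_from_camera']
    r=(M[:3,:3]@np.linalg.inv(d['K'])@np.c_[uv,np.ones(len(uv))].T).T
    o=M[:3,3]; return o+r*((z-o[2])/r[:,2])[:,None]
E
python3 - <<'E'
from h import *
a=shot('top','t0.png');b=shot('scene','s0.png')
for d in(a,b):print(d['K'],d['world_from_camera'])
print(sense())
E
```

```text
[[493.22657727   0.         253.14444732]
 [  0.         493.22657727 181.13201342]
 [  0.           0.           1.        ]] [[ 0.01492295 -0.99885232  0.04551215  0.50095347]
 [-0.99986242 -0.01523675 -0.00655573  0.0846332 ]
 [ 0.00724166 -0.04540806 -0.99894227  1.17096174]
 [ 0.          0.          0.          1.        ]]
[[355.47671419   0.         261.83370792]
 [  0.         355.47671419 190.98378834]
 [  0.           0.           1.        ]] [[ 0.56963336  0.44178327 -0.69306953  1.11692729]
 [ 0.82170725 -0.32432572  0.46862568 -0.28201343]
 [-0.01774929 -0.83644508 -0.54776327  0.53315764]
 [ 0.          0.          0.          1.        ]]
{'clock': 0.1, 'joints': array([ 78.67777039,  28.74962051, -24.45551937,  88.88552291,
        12.649994  ,  65.21929674, -12.04946263]), 'joint_velocities': array([-0.03044463, -0.10683873, -0.03480145, -0.20524737,  0.05206161,
       -0.02523683, -0.00993995]), 'joint_torque': array([-1.11178926e-02, -5.70809484e+01, -5.83851010e+00, -2.81747603e+01,
        1.05256125e-02,  5.58500135e-03,  6.43464503e-06]), 'tcp_pos': array([ 0.28874308, -0.5816486 ,  0.23035171]), 'ee_rot': array([-1.79898869e+02, -5.32051137e-03,  2.64057917e+01]), 'wrist_force': array([ 0.1017356 , -0.71937306,  0.04798609]), 'torque': array([-0.04264996, -0.01650407, -0.04439428]), 'finger_gap': 1.0021604706898048}
```

View pics/t0.png

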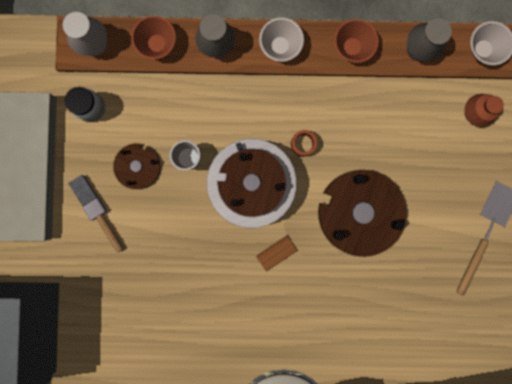

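View pics/s0.png

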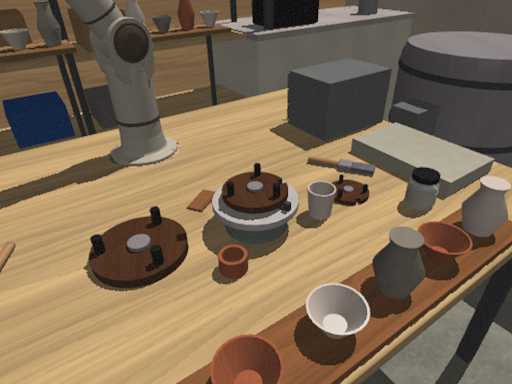

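Top view: the wheel with the middle-sized bat is at about (252,184), with what looks like the notch near (222,177). I'll enlarge that part to find the lug.

Run:
```python
from h import *
a=cv2.imread('pics/t0.png')[130:236,195:335];b=cv2.imread('pics/s0.png')[150:250,195:345]
f=lambda i:cv2.resize(i,(700,int(700*i.shape[0]/i.shape[1])),interpolation=cv2.INTER_CUBIC)
A=f(a);cv2.imwrite('pics/c0.png',A)
d=dict(np.load('pics/t0.npz'))
print(ray(d,[252,183.5],.109),ray(d,[252,183.5],.075))
```

```text
[[0.54419181 0.08005358 0.109     ]] [[0.54557614 0.07990695 0.075     ]]
```

View pics/c0.png

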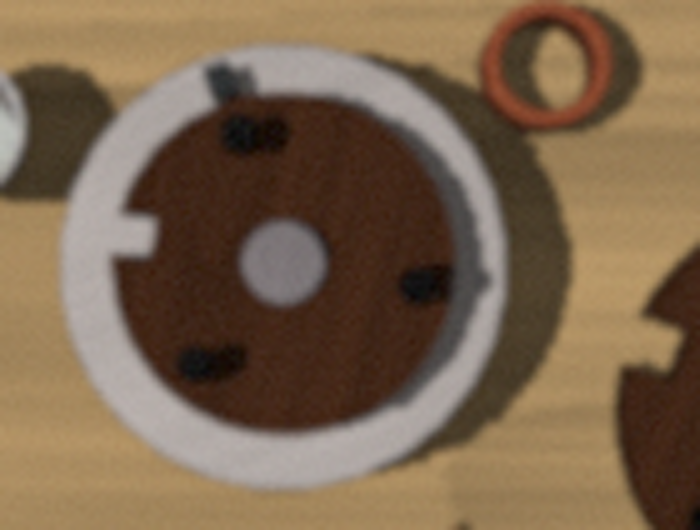

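The crop (5x) shows the boss at (284,263), the notch middle at about (137,236), the lug stub at about (225,82), and posts at (240,133), (198,364) and (420,285).

Run:
```python
from h import *
d=dict(np.load('pics/t0.npz'))
c=lambda U:(np.array(U)+.5)/5-.5+[195,130]
B=ray(d,c([284,263]),.109)[0]
H=ray(d,c([284,267]),.075)[0]
L=ray(d,c([223,80]),.095)[0]
N=ray(d,c([137,236]),.101)[0]
P=ray(d,c([[240,133],[198,364],[420,285]]),.131)
print('boss',B,'head',H)
pol=lambda p,o:(np.hypot(*(p-o)[:2])*1e3,np.degrees(np.arctan2(*(p-o)[1::-1])))
print('lug',L,pol(L,B),pol(L,H));print('notch',pol(N,B))
for p in P:print(p,pol(p,B))
```

```text
boss [0.54697573 0.08138864 0.109     ] head [0.54666858 0.0812579  0.075     ]
lug [0.62741367 0.10927745 0.095     ] (np.float64(85.13546292386913), np.float64(19.122050965340883)) (np.float64(85.46849713704667), np.float64(19.137408787042762))
notch (np.float64(64.94403682756017), np.float64(80.15032710959792))
[0.60078035 0.10089826 0.131     ] (np.float64(57.23253027891698), np.float64(19.930707182066417))
[0.5028942  0.11703267 0.131     ] (np.float64(56.68931652386057), np.float64(141.04122958560149))
[0.53760339 0.02391817 0.131     ] (np.float64(58.22968307194814), np.float64(-99.26231018980617))
```

Geometry: bat centre ≈ (0.547, 0.081), notch at ≈ 80°, lug at ≈ 19°. So the bat must turn about 61° clockwise. I'll push post0 (at 141°) in a straight line with the flat side of the shut fingers, tool x at yaw 20°.

{"name": "arm_command", "arguments": {
  "translation": [
    [46.9, -53.9, 0],
    [46.9, -53.9, 0],
    [46.9, -53.9, 0],
    [46.9, -53.9, 0],
    [46.9, -53.9, 0],
    [46.9, -53.9, 0],
    [46.9, -53.9, 0],
    [46.9, -53.9, 0],
    [46.9, -53.9, 0],
    [46.9, -53.9, 0]
  ],
  "delta_rot": [
    [0, 0, 0.11],
    [0, 0, 0.11],
    [0, 0, 0.11],
    [0, 0, 0.11],
    [0, 0, 0.11],
    [0, 0, 0.11],
    [0, 0, 0.11],
    [0, 0, 0.11],
    [0, 0, 0.11],
    [0, 0, 0.11]
  ],
  "fingers": [0, 0, 0, 0, 0, 0, 0, 0, 0, 0]
}}

```text
clock: 0.93
tcp_pos: [0.3937, -0.177, 0.2312]
ee_rot: [-179.9, 0.0, 20.1]
wrist_force: [1.7, 0.0, -0.7]
finger_gap: 0.003
```

{"name": "arm_command", "arguments": {
  "translation": [
    [16.9, -24.3, 0],
    [16.9, -24.3, 0],
    [16.9, -24.3, 0],
    [16.9, -24.3, 0],
    [16.9, -24.3, 0],
    [16.9, -24.3, 0],
    [16.9, -24.3, 0],
    [16.9, -24.3, 0],
    [16.9, -24.3, 0],
    [16.9, -24.3, 0]
  ],
  "delta_rot": [
    [0, 0, 0],
    [0, 0, 0],
    [0, 0, 0],
    [0, 0, 0],
    [0, 0, 0],
    [0, 0, 0],
    [0, 0, 0],
    [0, 0, 0],
    [0, 0, 0],
    [0, 0, 0]
  ],
  "fingers": [0, 0, 0, 0, 0, 0, 0, 0, 0, 0]
}}

```text
clock: 1.77
tcp_pos: [0.4684, 0.1092, 0.231]
ee_rot: [-179.9, 0.1, 20.2]
wrist_force: [-0.7, -1.0, -0.9]
finger_gap: -0.002
```

Now straight down to z ≈ 0.114, outside the bat's rim and behind the post.

{"name": "arm_command", "arguments": {
  "translation": [
    [0, 0, 3.5],
    [0, 0, 7],
    [0, 0, 9.5],
    [0, 0, 11],
    [0, 0, 11.7],
    [0, 0, 11.7],
    [0, 0, 11.7]
  ],
  "delta_rot": [
    [0, 0, 0],
    [0, 0, 0],
    [0, 0, 0],
    [0, 0, 0],
    [0, 0, 0],
    [0, 0, 0],
    [0, 0, 0]
  ],
  "fingers": [0, 0, 0, 0, 0, 0, 0]
}}

```text
clock: 2.35
tcp_pos: [0.4684, 0.1081, 0.1143]
ee_rot: [-179.9, 0.1, 20.1]
wrist_force: [0.4, -1.2, 1.1]
finger_gap: 0.001
```

Run:
```python
from h import *
a=shot('top','t1.png');b=shot('wrist','w1.png')
A=cv2.resize(a['color'][130:236,195:335],None,fx=3.6,fy=3.6,interpolation=cv2.INTER_CUBIC)
B=b['color']
cv2.imwrite('pics/m1.png',cv2.vconcat([cv2.resize(A,(504,382))[:300],cv2.resize(B,(504,378))[:300]]))
```

```text
(no output)
```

View pics/m1.png

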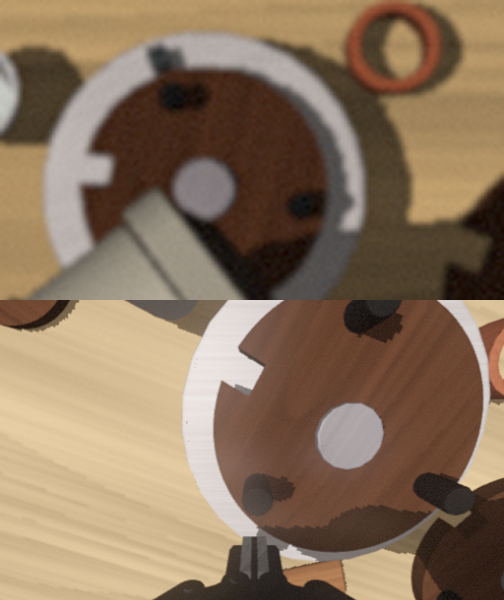

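The wrist view shows the shut fingertips at (257,550), directly behind post0 at (257,500). I'll push along tool x in gentle steps, stopping short to measure.

{"name": "arm_command", "arguments": {
  "translation": [
    [0.8, 0, 0],
    [1.6, 0, 0],
    [2.3, 0, 0],
    [3.0, 0, 0],
    [3.6, 0, 0],
    [4.2, 0, 0],
    [4.8, 0, 0],
    [5.4, 0, 0],
    [6.0, 0, 0],
    [6.0, 0, 0]
  ],
  "delta_rot": [
    [0, 0, 0],
    [0, 0, 0],
    [0, 0, 0],
    [0, 0, 0],
    [0, 0, 0],
    [0, 0, 0],
    [0, 0, 0],
    [0, 0, 0],
    [0, 0, 0],
    [0, 0, 0]
  ],
  "fingers": [0, 0, 0, 0, 0, 0, 0, 0, 0, 0]
}}

```text
clock: 3.28
tcp_pos: [0.5275, 0.13, 0.1154]
ee_rot: [-179.9, -0.1, 20.1]
wrist_force: [0.6, 1.0, 0.7]
finger_gap: 0.002
```

Run:
```python
from h import *
b=shot('wrist','w2.png')
M=b['world_from_camera'];print(M[:3,3])
A=b['color'].copy()
c=np.array([.547,.0813])
for th,col in((19.1,(0,255,0)),):
  t=np.radians(th)
  for r,z in((.068,.083),(.086,.095)):
    p=proj(b,[[c[0]+r*np.cos(t),c[1]+r*np.sin(t),z]])[0];print(r,p);cv2.circle(A,tuple(int(x) for x in p),3,col,1)
p=proj(b,[[*c,.109]])[0];print('boss',p);cv2.circle(A,tuple(int(x) for x in p),3,(0,0,255),1)
cv2.imwrite('pics/w2a.png',A)
```

```text
[0.60596288 0.15783261 0.25896751]
0.068 [343.9010087  126.40805749]
0.086 [354.03733375  94.73623265]
boss [343.28106968 245.18629456]
```

View pics/w2a.png

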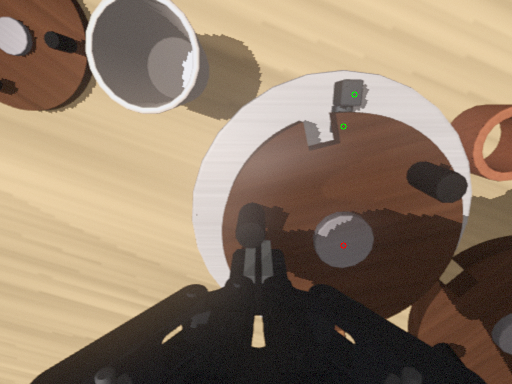

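The notch is at about (322,130) and now nearly under the lug stub at (349,92), a little short. I'll zoom in to measure the remaining angle.

Run:
```python
from h import *
a=cv2.imread('pics/w2.png')[70:160,290:390]
cv2.imwrite('pics/c2.png',cv2.resize(a,None,fx=6,fy=6,interpolation=cv2.INTER_CUBIC))
```

```text
(no output)
```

View pics/c2.png

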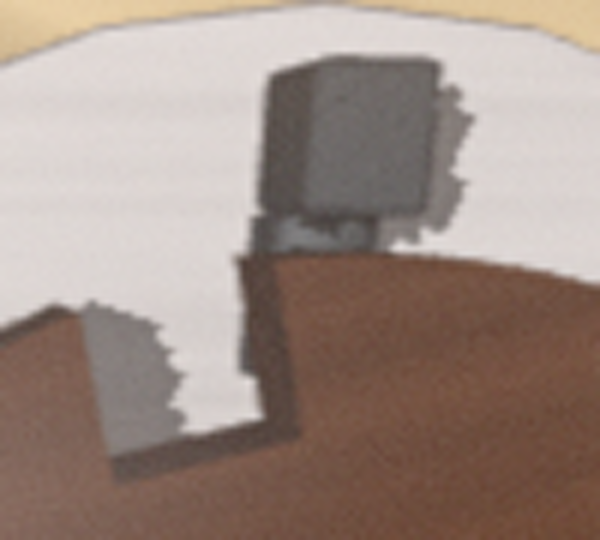

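```bash
cat >> h.py <<'E'
def lugnotch(d,notch,stub,boss,org,s,zb=.085):
    f=lambda U:(np.atleast_2d(U).astype(float)+.5)/s-.5+org
    N=ray(d,f(notch),zb+.016);S=ray(d,f(stub),.095);B=ray(d,[boss],zb+.024)[0]
    ang=lambda v:np.degrees(np.arctan2(v[1],v[0]))
    n=N.mean(0)-B;l=S.mean(0)-B
    print('boss',B,'notch r,ang',np.hypot(*n[:2]),ang(n),'edge dirs',ang(N[0]-N[3]),ang(N[1]-N[2]),'lug r,ang',np.hypot(*l[:2]),ang(l),'dirs',ang(S[0]-S[3]),ang(S[1]-S[2]))
E
python3 - <<'E'
from h import *
d=dict(np.load('pics/w2.npz'))
lugnotch(d,[[80,310],[270,258],[298,435],[117,482]],[[322,58],[437,62],[432,212],[305,210]],[343.5,239.5],[290,70],6)
# boss by ellipse of the grey blob
g=d['color'].astype(int); m=((g.max(2)-g.min(2)<22)&(g.mean(2)>55)).astype(np.uint8); m[:200]=0;m[275:]=0;m[:,:305]=0;m[:,385:]=0
c=max(cv2.findContours(m,0,1)[0],key=cv2.contourArea);print(cv2.fitEllipse(cv2.convexHull(c)))
E
```

```text
boss [0.55052256 0.08285428 0.109     ] notch r,ang 0.06473003373486107 34.5775844532781 edge dirs 35.469249830577006 34.3680200099986 lug r,ang 0.08338981486308679 19.80238651037041 dirs 18.833977613429656 24.972546771374354
((342.8271789550781, 239.24429321289062), (55.92555236816406, 60.861812591552734), 80.31523132324219)
```

The notch is at 34.6° and the lug at 19.5°, so about 15° remains. That's roughly 14 mm more along tool x. I'll push 13.8 mm, then back off and look.

{"name": "arm_command", "arguments": {
  "translation": [
    [0.5, 0, 0],
    [0.9, 0, 0],
    [1.2, 0, 0],
    [1.38, 0, 0],
    [1.38, 0, 0],
    [1.38, 0, 0],
    [0.4, 0, 0],
    [-1.5, 0, 0],
    [-1.5, 0, 0]
  ],
  "delta_rot": [
    [0, 0, 0],
    [0, 0, 0],
    [0, 0, 0],
    [0, 0, 0],
    [0, 0, 0],
    [0, 0, 0],
    [0, 0, 0],
    [0, 0, 0],
    [0, 0, 0]
  ],
  "fingers": [0, 0, 0, 0, 0, 0, 0, 0, 0]
}}

```text
clock: 4.08
tcp_pos: [0.5091, 0.1236, 0.1148]
ee_rot: [-180.0, 0.1, 20.1]
wrist_force: [-1.1, 0.2, -0.1]
finger_gap: 0.001
```

Run:
```python
from h import *
b=shot('wrist','w3.png')
q=proj(b,[[.627,.110,.095]])[0].astype(int)
o=[max(0,q[0]-60),max(0,q[1]-25)];print(o)
g=b['color'].astype(int); bc=proj(b,[[.549,.082,.109]])[0].astype(int)
m=((g.max(2)-g.min(2)<22)&(g.mean(2)>55)).astype(np.uint8); k=np.zeros_like(m);cv2.circle(k,tuple(int(x) for x in bc),42,1,-1);m*=k
c=max(cv2.findContours(m,0,1)[0],key=cv2.contourArea);print(bc,cv2.fitEllipse(cv2.convexHull(c)))
cv2.imwrite('pics/c3.png',cv2.resize(b['color'][o[1]:o[1]+95,o[0]:o[0]+120],None,fx=6,fy=6,interpolation=cv2.INTER_CUBIC))
```

```text
[np.int64(297), np.int64(32)]
[348 212] ((349.728271484375, 213.58102416992188), (64.44573211669922, 72.57193756103516), 104.38748168945312)
```

View pics/c3.png

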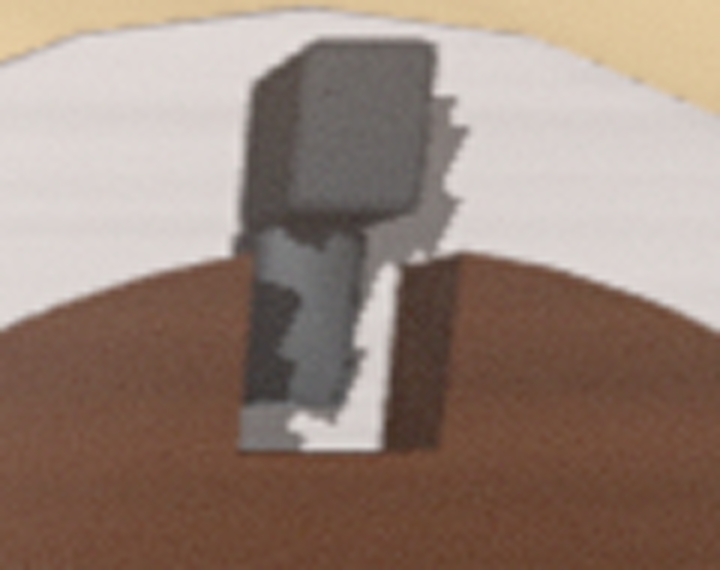

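The lug tongue is now visible within the notch, whose corners are at (252,255), (462,255), (438,452) and (238,452). Next I'll check the angle.

Run:
```python
from h import *
d=dict(np.load('pics/w3.npz'))
for boss in([349.7,213.6],[348.5,210.5]):
  lugnotch(d,[[252,255],[462,255],[438,452],[238,452]],[[318,40],[435,45],[412,212],[292,215]],boss,[297,32],6)
f=lambda U:(np.atleast_2d(U).astype(float)+.5)/6-.5+[297,32]
# tongue's right top/bevel edge and notch edges projected: lateral offset across the lug direction
N=ray(d,f([[252,255],[462,255],[438,452],[238,452]]),.101);S=ray(d,f([[318,40],[435,45],[412,212],[292,215]]),.095);T=ray(d,f([[361,240],[345,400]]),.081)
a=np.radians(19.6);m=np.array([-np.sin(a),np.cos(a)]);n=np.array([np.cos(a),np.sin(a)]);o=np.array([.547,.0813])
for X in(N,S,T):print(np.round(1e3*(X[:,:2]-o)@np.c_[n,m],1).tolist())
```

```text
boss [0.54871064 0.08083153 0.109     ] notch r,ang 0.06681697832264706 22.02816195755015 edge dirs 21.14714445096244 20.33505266359097 lug r,ang 0.08553034951414432 20.73773386983499 dirs 16.692999698353475 18.71449774491692
boss [0.55021457 0.0823437  0.109     ] notch r,ang 0.06486108882529933 21.288140072057885 edge dirs 21.14714445096244 20.33505266359097 lug r,ang 0.08359306266754063 20.133416300018876 dirs 16.692999698353475 18.71449774491692
[[76.2, 11.1], [76.4, -7.1], [60.2, -7.3], [60.0, 10.6]]
[[93.8, 5.5], [93.6, -4.6], [80.4, -4.4], [80.1, 6.2]]
[[79.4, -4.7], [64.8, -5.0]]
```

The notch is about 1° (≈1 mm) off the lug centre, well inside the 3 mm clearance, and the tongue edges are bevelled. I'll rise slightly, move over the boss and press.

{"name": "arm_command", "arguments": {
  "translation": [
    [0, 0, -0.8],
    [0.8, 2.0, -0.8],
    [1.7, 4.2, -0.8],
    [2.2, 5.3, -0.8],
    [2.2, 5.3, -0.8],
    [2.2, 5.3, -0.3],
    [2.2, 5.3, -0.3]
  ],
  "delta_rot": [
    [0, 0, 0],
    [0, 0, 0],
    [0, 0, 0],
    [0, 0, 0],
    [0, 0, 0],
    [0, 0, 0],
    [0, 0, 0]
  ],
  "fingers": [0, 0, 0, 0, 0, 0, 0]
}}

```text
clock: 4.72
tcp_pos: [0.5485, 0.0829, 0.1174]
ee_rot: [-179.9, 0.1, 20.2]
wrist_force: [-0.7, -0.1, -0.5]
finger_gap: 0.001
```

{"name": "arm_command", "arguments": {
  "translation": [
    [0, 0, 0.4],
    [0, 0, 0.7],
    [0, 0, 0.9],
    [0, 0, 1.1],
    [0, 0, 1.3],
    [0, 0, 1.4],
    [0, 0, 1.4]
  ],
  "delta_rot": [
    [0, 0, 0],
    [0, 0, 0],
    [0, 0, 0],
    [0, 0, 0],
    [0, 0, 0],
    [0, 0, 0],
    [0, 0, 0]
  ],
  "fingers": [0, 0, 0, 0, 0, 0, 0]
}}

```text
clock: 5.3
tcp_pos: [0.5474, 0.084, 0.1035]
ee_rot: [-179.9, 0.1, 20.3]
wrist_force: [-3.2, 0.3, 3.7]
finger_gap: 0.0
```

The tip is 5.5 mm below the boss's starting height, past the 2 mm where it would land on the tongue, so the lug is in the notch. Pressing on to the stop.

{"name": "arm_command", "arguments": {
  "translation": [
    [0, 0, 0.2],
    [0, 0, 0.35],
    [0, 0, 0.45],
    [0, 0, 0.55],
    [0, 0, 0.6],
    [0, 0, 0.6],
    [0, 0, 0.6],
    [0, 0, 0.6]
  ],
  "delta_rot": [
    [0, 0, 0],
    [0, 0, 0],
    [0, 0, 0],
    [0, 0, 0],
    [0, 0, 0],
    [0, 0, 0],
    [0, 0, 0],
    [0, 0, 0]
  ],
  "fingers": [0, 0, 0, 0, 0, 0, 0, 0]
}}

```text
clock: 5.97
tcp_pos: [0.5474, 0.0841, 0.0987]
ee_rot: [-180.0, 0.1, 20.3]
wrist_force: [-3.4, -1.9, 12.7]
finger_gap: -0.002
```

{"name": "arm_command", "arguments": {
  "translation": [
    [0, 0, 0.1],
    [0, 0, 0.15],
    [0, 0, 0.15],
    [0, 0, 0.15]
  ],
  "delta_rot": [
    [0, 0, 0],
    [0, 0, 0],
    [0, 0, 0],
    [0, 0, 0]
  ],
  "fingers": [0, 0, 0, 0]
}}

```text
clock: 6.3
tcp_pos: [0.5474, 0.0841, 0.0987]
ee_rot: [179.9, 0.1, 20.3]
wrist_force: [-4.9, -2.2, 15.2]
finger_gap: -0.002
```

The hard stop is reached: the tip stays at 0.0987 while the force rises to 15 N. Now I'll retreat straight up and look.

{"name": "arm_command", "arguments": {
  "translation": [
    [0, 0, -0.5],
    [0, 0, -2],
    [0, 0, -5],
    [0, 0, -8],
    [0, 0, -11],
    [-2, 0, -13],
    [-4, 0, -13],
    [-4, 0, -13]
  ],
  "delta_rot": [
    [0, 0, 0],
    [0, 0, 0],
    [0, 0, 0],
    [0, 0, 0],
    [0, 0, 0],
    [0, 0, 0],
    [0, 0, 0],
    [0, 0, 0]
  ],
  "fingers": [0, 0, 0, 0, 0, 0, 0, 0]
}}

```text
clock: 6.97
tcp_pos: [0.5079, 0.0698, 0.2297]
ee_rot: [179.8, 0.2, 20.3]
wrist_force: [-0.3, -0.3, -0.4]
finger_gap: -0.003
```

Run:
```python
from h import *
b=shot('wrist','w4.png');s=shot('scene','s4.png')
A=cv2.resize(s['color'][150:250,180:330],(512,341),interpolation=cv2.INTER_CUBIC)
cv2.imwrite('pics/m4.png',cv2.vconcat([b['color'][:250],A]))
```

```text
(no output)
```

View pics/m4.png

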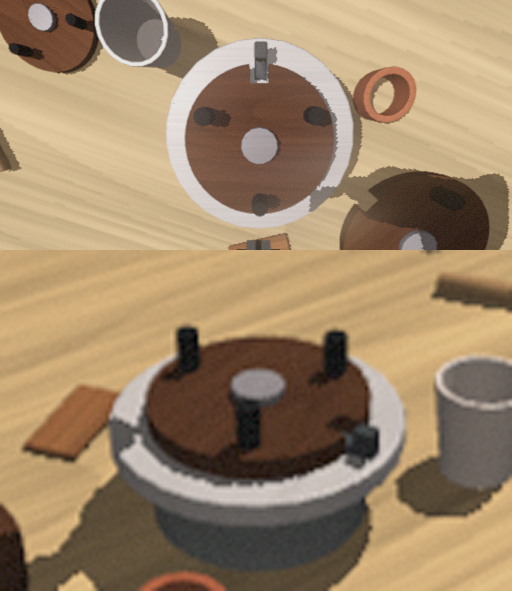

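Wrist view: the lug at (260,65) sits in the notch. Scene view: the bat lies flat on the head, with the cup, rib and ring standing undisturbed. The arm is clear, so I'm handing in.

```bash
python3 -c "
from bench import *
s=sense();print(s['clock'],s['tcp_pos'],abs(s['joint_velocities']).max());print(hand_in())"
```

```text
7.0667 [0.50987816 0.07006773 0.2289306 ] 1.7236624267810166
the job is handed in; nothing more can be done
None
```

The bat is seated on the wheel, and I handed the job in at about 7.1 s of the 48 s allowed; no verdict was reported.

- **Turning:** I turned the bat about 60° clockwise in two pushes, using the shut fingertips on post0. The close-up then showed the notch within about 1° (1 mm) of the lug, with the bat still raised.
- **Pressing:** I pressed on the boss until it stopped. The tip stayed at z = 0.0987 m (0.099 m expected when seated) while the force rose to 15 N. I then withdrew straight up and slightly to the side.
- **Last checks:** The final pictures showed the lug in the notch and the bat flat on the head. The cup, rib and ring looked unmoved by eye; I did not measure them. The arm was about 0.23 m up, and the wrist force was near zero.
- **Disagreements:** The wrist and top cameras differed by 1–3 mm on the boss position and by about 1° on the lug angle, which was within the clearance. No check failed.

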